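# Drive two bearing bushes home in a pivot tube

### The job

The steel pivot tube clamped in the drill vise already has one white bush started in it. Stand the matching loose bush on top of it in the tube, then push the pair slowly down by hand with the drift that fits the bore until they bottom out firmly: once they stop, lean on it with about 20 N for a good second, and keep every push or knock on them under 50 N or they crack. Then stand the drift back in a hole of its wooden block, and leave the other things on the bench where they are.

Things in the scene. Friction and masses are not known exactly. Their poses are not given: they have to be found in the camera images.
- tube_mouth (a point): Centre of the upper rim of the upright dark steel pivot tube held in the jaws of a grey drill-press vise; fixed; z axis up along the bore. Tube 40 mm outside, rim about 122 mm above the bench; bore 25.5 mm, opening to 30.6 mm in a 4 mm deep bevel at the rim. The vise and its jaws stay 30 mm or more below the rim.
- tube: The same tube, 100 mm tall; origin at the centre of its lower end. From 35 mm below the rim four spring strips taper the bore: a bush is loose above, and from 44 mm down slides with a drag of 2 to 7 N (one bush or two) and stays where left. The solid bottom, a pack of shims not seen or measured, lies 58 to 84 mm below the rim, different each time: find it by feel.
- bush_low_mid (a point): Centre of the white plastic bush already started in the tube: 24 mm diameter, 28 mm long, small bore along its axis, z axis along it. At the start its foot rests on the taper of the strips 44 mm below the rim, so its upper end is about 16 mm below the rim. Met by the rod at 20 mm/s, the bottom already knocks the bushes with 25 to 40 N.
- bush_up_mid (a point): Centre of the loose bush, the same as the first: 24 mm diameter, 28 mm long (origin 14 mm from each end), z axis along it, 16 g; stands upright on the bench, to the left. Stood on the first bush in the tube it stands about 12 mm proud of the rim.
- drift_grip (a point): Middle of the dark handle of the drift, a round steel rod 150 mm long, 0.35 kg, standing upright in a hole of the wooden block; z axis up along it. This point is 105 mm above its flat foot. Handle 26 mm diameter, 72 to 146 mm above the foot; below it a 19 mm diameter shank down to the foot. It is the taller and thicker of the two tools in the block.
- block: Wooden block on the bench, to the right, fixed, 62 x 166 x 45 mm (x, y, z); origin at the centre of its underside. Two round holes 23 mm wide with a 3 mm bevel, 35 mm deep (floor 10 mm above the bench), centred at y = -45 mm and y = +45 mm on its own y axis; the drift is in one of them, the driver in the other.
- driver: Stepped bush driver, not needed: 110 mm tall, lower half 19 mm diameter, upper part 12 mm; stands in the other hole of the block; origin at its foot. Leave it alone.
- big_bush: A larger white bush, 36 mm diameter, 28 mm long, that does not fit the tube; stands on the bench near the loose bush; origin at the centre of its underside. Leave it alone.
- nut: Hexagon nut, 33 mm across flats, 16 mm high, on the bench; bystander.
- washer: Flat washer, 38 mm diameter, 4 mm thick, on the bench; bystander.
- spanner: Steel spanner, 200 mm, lying on the bench; bystander.
- screwdriver: Screwdriver with a black handle, 200 mm, lying on the bench; bystander.
- hammer: Hammer with a wooden handle, 290 mm, lying on the bench; bystander.
- oil: Green oil can, 56 mm diameter, 130 mm tall; bystander.
- tin: Steel tin, 72 mm diameter, 45 mm high; bystander.
There are look-alikes about, which are no part of the job. Leave any blue or red look-alike of the part that bears drift_grip alone.

How it is judged:
On the way, in this order (a step that is already met when the one before it is completed fails the run):
1. the loose bush stands in the tube on top of the first, upright and let go (horizontal distance between bush_up_mid and tube_mouth below 0.0025 m and z of bush_up_mid in the frame of tube_mouth between -0.01 and 0.003 m and angle between bush_up_mid's own z axis and vertical below 0.12 rad and distance between bush_up_mid and bush_low_mid below 0.0295 m and contact force between the fingers and bush_up below 0.2 N), for 0.2 s.
2. the drift presses the pair with more than 15 N and they move no further: they sit on the bottom (contact force between drift and bush_up above 15 N and linear speed of each of bush_low, bush_up below 0.003 m/s and z of bush_low_mid in the frame of tube_mouth below -0.042 m and distance between bush_up_mid and bush_low_mid below 0.0295 m), for 0.5 s.
At the end, for the whole second after the job is handed in: Pressed to the bottom (over 15 N, still, for 0.5 s), both bushes are end to end (centres within 29.5 mm) on the tube axis within 2 mm, the upper top 0 to 29.5 mm below the rim; the drift stands upright (within 7 degrees) in a hole of the block, foot on its floor, all at rest (horizontal distance between each of bush_low_mid, bush_up_mid and tube_mouth below 0.002 m and z of bush_low_mid in the frame of tube_mouth between -0.0715 and -0.042 m and z of bush_up_mid in the frame of tube_mouth between -0.0435 and -0.014 m and distance between bush_up_mid and bush_low_mid below 0.0295 m and linear speed of bush_up below 0.005 m/s and (y of drift_grip in the frame of block between -0.055 and -0.035 m or y of drift_grip in the frame of block between 0.035 and 0.055 m) and x of drift_grip in the frame of block between -0.01 and 0.01 m and height (world z) of drift_grip below 0.118 m and angle between drift_grip's own z axis and vertical below 0.12 rad and linear speed of drift below 0.02 m/s); the robot touches nothing.
It fails at once if the bushes are pressed down with more than 50 N (contact force between drift and bush_up above 50 N or contact force between any of drift, the arm and bush_low above 50 N).
It fails at once if another thing on the bench is moved by more than 30 mm (distance of any of big_bush, driver, nut, washer, spanner, screwdriver, hammer, oil, tin from where it was at the start of the episode above 0.03 m).
It also fails if it takes over 72 s, if anything falls off the work surface, if the arm or the gripper's body presses on something with over 40 N, if the wrist force passes 120 N, or if a joint passes its speed limit or range.

### The arm

A 6-joint arm with a two-finger parallel gripper is mounted at the origin on the work surface. World frame = base frame: x ahead of the robot, y to its left, z up, the work surface at z = 0. Lengths are in m, angles in rad, forces in N, time in s.
With the tool pointing down it reaches from about 0.325 to 0.9 m from the base axis. Payload 3.5 kg.
Tool frame: the origin (TCP) lies at the centre of the arm's flange, where the gripper is bolted on; the fingertips stand 173 mm ahead of it and the grasp point (between the pads) lies 155 mm ahead of it (pinch_z is the distance from the TCP to the grasp point, in m); z points along the fingers, y is the line along which they close (so a half turn about z gives the same grasp; the last joint's range is limited). The gripper opens to 85 mm and grips with 20 to 120 N. Pads are 22 mm wide; open, the fingers measure 114 mm over their backs; the gripper's body (76 mm by 85 mm) begins 54 mm behind the grasp point. The pads swing forward as they close: fully open they stand 13 mm farther back than shut.
Start: joints at [-1.291, 0.276, -0.026, 1.268, 0, 1.467], TCP at [0.233, -0.58, 0.405] pointing down, gripper open.
Joint ranges: [-3.12, 3.12], [-0.85, 1.88], [-1.08, 1.24], [-1.95, 2.15], [-1.57, 1.53], [-3.14, 3.14]. Speed limits (rad/s): [2.57, 2.57, 3.14, 3.14, 3.14, 3.14].

### API

Orientations are given as a 3x3 rotation matrix whose columns are the frame's x, y, z axes.
In Python, from plant import * gives the robot as it stands.
- The arm moves only by the shell command python3 -m jog 'ROWS' [OPENING] [FORCE]. ROWS is JSON, a list of rows, each an object of numbers: "dx", "dy", "dz": the shift along the tool's x, y, z in mm; "spin": the turn about the tool's z in rad. In form: [{"dx": .., "dy": .., "dz": .., "spin": ..}, ...]. A call has 1 to 5 rows; each row shifts and turns the commanded pose from where the row before left it, along the tool's axes as they then stand; what a row does not reach is not made up. A row lasts 1/8 s, in which the tool goes at most 62.5 mm and 10.7 degrees, less where a joint would pass 70% of its speed; a pose out of reach is approached as far as the arm can. A call with a gripper value outside its range is refused whole. OPENING is the gripper's target within -1 to 1 (fully open at 1, half-way at 0, shut at -1), set as the call begins (- or left out, the last holds). The fingers move at their own pace and stop on an object; FORCE is the grip in N (left out, the last holds). Time passes only in rows, so rows that do not move let the fingers close. It gives the time, the measured TCP pose, the force, the opening and the grip force at its end, in the units of the state.
- get_state(): the state, without advancing time (a new reading comes with each control period).
- get_image(name): name is "scene" or "side" or "wrist"; returns a dict with "pixels" (480x640x3 uint8, blue, green, red), "fx", "fy", "cx", "cy" (pixels), "position" and "rotation" of the camera in the world. Camera axes: x right, y down, z forward; pixel columns grow to the right and rows downward; lengths in m; the calibration is good to about 2 mm. A picture is of the moment at which its call begins. There is no depth.
- sign_off(): hands the job in; it is judged then, once.
The state is a dict: "time": time; "joint_positions": joint angles; "joint_vel": joint speeds; "effort": joint torques, N m; "position": TCP position; "tool_rot": TCP orientation; "wrist_force": force on the tool from outside, world axes, zero at the start; "moment": the same for the moment, N m; "gripper_width": opening from 0.0 (shut) to 1.0 (fully open); "grip_force": force on a finger pad.
Only numpy, scipy, OpenCV 4.12 (cv2) and the standard library are available. Lean on these libraries where they do the work, as an engineer would, in place of code of your own. Each camera call takes 0.05 s, during which the arm holds its last target. There are 200 camera calls.

## Working session

There is one attempt and no reset: what is moved stays moved. The work goes in short steps, Python scripts to look and compute and a shell command to move; the robot and the scene stay as the last step left them, time stands still between calls to the robot, and variables do not carry over. Pictures are saved under pics/ and viewed, at most 10 in all, crops included, and the job is handed in when it is done.

```bash
mkdir -p pics; ls
python3 - <<'E'
from plant import *
import cv2,pickle
s=get_state();print({k:s[k] for k in('time','position','tool_rot','wrist_force','gripper_width')})
for n in('scene','side'):
    im=get_image(n);pickle.dump(im,open(f'pics/{n}0.pkl','wb'));cv2.imwrite(f'pics/{n}0.png',im['pixels']);print(n,{k:im[k] for k in im if k!='pixels'})
E
```

```text
pics
{'time': 0.0, 'position': array([ 0.23333746, -0.57937545,  0.40355632]), 'tool_rot': array([[ 9.27616976e-01,  3.73532305e-01, -6.02622530e-04],
       [ 3.73532716e-01, -9.27614555e-01,  2.13261017e-03],
       [ 2.37597364e-04, -2.20334463e-03, -9.99997544e-01]]), 'wrist_force': array([-0.2135651 ,  0.09961202, -0.79572877]), 'gripper_width': 1.002170308479504}
scene {'fx': 511.577786706168, 'fy': 511.577786706168, 'cx': 316.61431697883955, 'cy': 236.412588295979, 'position': array([ 1.17099345, -0.49963638,  1.01798106]), 'rotation': array([[ 0.6117272 ,  0.58589098, -0.5315276 ],
       [ 0.7910376 , -0.45901432,  0.40443217],
       [-0.00702562, -0.66786047, -0.74425334]])}
side {'fx': 507.98024915906836, 'fy': 507.98024915906836, 'cx': 331.401284924532, 'cy': 235.08335064748587, 'position': array([0.19341353, 0.65276221, 0.91478739]), 'rotation': array([[-0.87798874, -0.36237167,  0.31276595],
       [-0.47852358,  0.64766639, -0.59291098],
       [ 0.01228616, -0.67023505, -0.74204719]])}
```

View pics/scene0.png

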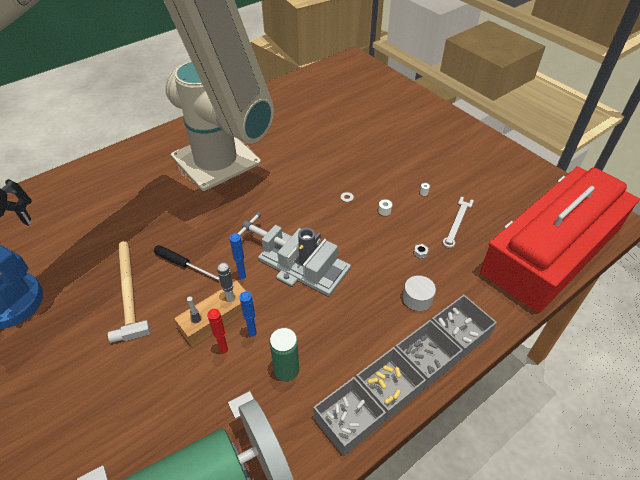

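View pics/side0.png

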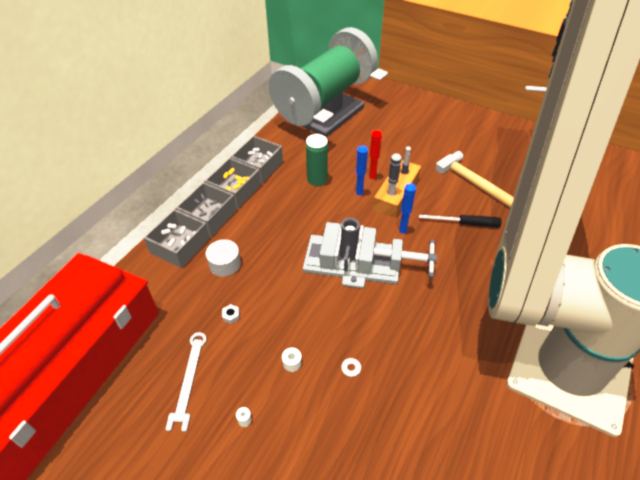

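Scene view: loose bush at (425,188), big bush at (385,207), tube mouth at (307,233), drift at (225,268), with blue and red look-alikes close by. In the side view the bush is at (243,417), the mouth at (350,226) and the drift at (396,158). I'll zoom in for accurate pixels.

Run:
```python
import cv2,pickle,numpy as np
A=pickle.load(open('pics/scene0.pkl','rb'))['pixels'];B=pickle.load(open('pics/side0.pkl','rb'))['pixels']
def c(I,u,v,w,h,s):return cv2.resize(I[v:v+h,u:u+w],None,fx=s,fy=s,interpolation=cv2.INTER_CUBIC)
# 2x2 of drift/block (100x75 s4) etc
m=np.vstack([np.hstack([c(A,170,225,100,75+0,4),c(B,340,125,100,75,4)]),
 np.hstack([c(A,285,215,50,37,4),c(A,405,175,50,37,4),c(B,325,208,50,37,4),c(B,220,398,50,37,4)]),
 np.hstack([c(A,170,290,100,38,4)[:,:400],c(B,340,160,100,38,4)])])
print(m.shape);cv2.imwrite('pics/m1.png',m[:600])
```

```text
(600, 800, 3)
```

View pics/m1.png

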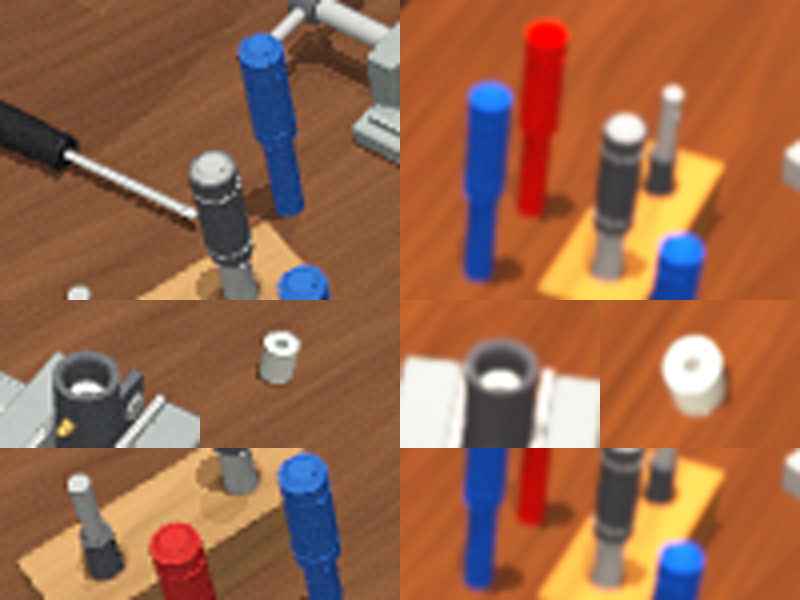

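```bash
cat > h.py <<'E'
import numpy as np,pickle
from plant import *
def ray(im,u,v):
    d=im['rotation']@np.array([(u-im['cx'])/im['fx'],(v-im['cy'])/im['fy'],1]);return np.array(im['position']),d/np.linalg.norm(d)
def tri(rays):
    A=np.zeros((3,3));b=np.zeros(3)
    for p,d in rays:
        M=np.eye(3)-np.outer(d,d);A+=M;b+=M@p
    x=np.linalg.solve(A,b);return x,[1e3*np.linalg.norm(np.cross(x-p,d)) for p,d in rays]
def atz(im,u,v,z):
    p,d=ray(im,u,v);return p+d*(z-p[2])/d[2]
def proj(im,X):
    c=np.array(im['rotation']).T@(np.asarray(X)-im['position']);return np.array([c[0]/c[2]*im['fx']+im['cx'],c[1]/c[2]*im['fy']+im['cy']])
def go(g,open_=None):
    "tool-frame delta in mm to bring TCP to world g"
    s=get_state();return 1e3*np.array(s['tool_rot']).T@(np.asarray(g)-s['position'])
E
python3 - <<'E'
from h import *
np.set_printoptions(precision=4,suppress=True)
A=pickle.load(open('pics/scene0.pkl','rb'));B=pickle.load(open('pics/side0.pkl','rb'))
for n,a,b,z in [('drift',(223,267),(396.3,157),.16),('mouth',(306.8,233.6),(350.2,224.5),.122),('bush',(425.5,185.7),(243.2,414),.028),('big',(385.5,204),(291.5,353),.028),('driver',(189.7,299),(408.2,148.2),.12),('blue1',(235.5,237.5),(410.5,187.5),.15),('blue2',(246,295.5),(362.5,149.2),.15),('red',(214.5,314),(376.7,134),.15)]:
    x,e=tri([ray(A,*a),ray(B,*b)]);print(n,x,e[0],atz(A,*a,z)[:2],atz(B,*b,z)[:2])
E
```

```text
drift [ 0.4994 -0.2442  0.1552] 1.0338205602073849 [ 0.5042 -0.2451] [ 0.4969 -0.2396]
mouth [ 0.5081 -0.0262  0.1218] 1.5362021677893707 [ 0.5097 -0.0256] [ 0.507  -0.0272]
bush [0.5004 0.3993 0.0283] 2.1424363919729954 [0.5017 0.4011] [0.4988 0.3979]
big [0.4873 0.2564 0.0322] 2.1363311897863095 [0.4861 0.261 ] [0.4871 0.2531]
driver [ 0.5022 -0.3342  0.1182] 1.1128018683164769 [ 0.5046 -0.334 ] [ 0.5009 -0.3332]
blue1 [ 0.4332 -0.174   0.1442] 1.5415530920280267 [ 0.4397 -0.1755] [ 0.4305 -0.1693]
blue2 [ 0.5866 -0.2426  0.1453] 1.2531888938203846 [ 0.5909 -0.2434] [ 0.5835 -0.2383]
red [ 0.5839 -0.317   0.1427] 1.5911097530943612 [ 0.5903 -0.3177] [ 0.5793 -0.3095]
```

```bash
python3 -m jog '[{"spin":-0.18},{"spin":-0.18},{"spin":-0.18},{"spin":-0.18},{"spin":-0.18}]' 0.2; python3 -m jog '[{"spin":-0.144},{"spin":-0.144},{"dx":60,"dy":10},{"dx":60,"dy":15},{"dx":60,"dy":15}]'; python3 -c "
from h import *
s=get_state();print(s['tool_rot'],s['joint_positions']);print(go([.5,.4,.40]))"
```

```text
[[ 9.27629857e-01  3.73500431e-01 -5.26181468e-04]
 [ 3.73500717e-01 -9.27627776e-01  1.98059090e-03]
 [ 2.51651010e-04 -2.03378441e-03 -9.99997900e-01]] [-1.29141386e+00  2.77116851e-01 -2.77438329e-02  1.26798454e+00
  4.03926777e-05  1.46739849e+00]
[ 613.182145   -808.94730219    5.43343437]invalid input
invalid input
```

```bash
python3 -m jog '[{"dx":0,"dy":0,"dz":0,"spin":-0.18},{"dx":0,"dy":0,"dz":0,"spin":-0.18},{"dx":0,"dy":0,"dz":0,"spin":-0.18},{"dx":0,"dy":0,"dz":0,"spin":-0.18},{"dx":0,"dy":0,"dz":0,"spin":-0.18}]' 0.2
```

```text
time: 0.72
position: [0.2334, -0.5796, 0.404]
tool_rot: [[0.278, 0.96, -0.0], [0.96, -0.278, 0.001], [0.001, -0.001, -1.0]]
wrist_force: [-0.7, -0.8, 0.1]
gripper_width: 0.602
grip_force: 0.0
```

```bash
python3 -m jog '[{"dx":0,"dy":0,"dz":0,"spin":-0.144},{"dx":0,"dy":0,"dz":0,"spin":-0.144},{"dx":55,"dy":20,"dz":0,"spin":0},{"dx":55,"dy":20,"dz":0,"spin":0},{"dx":55,"dy":20,"dz":0,"spin":0}]';python3 -c "
from h import *
s=get_state();print(s['tool_rot'],s['joint_positions']);print(go([.5,.4,.40]))"
```

```text
time: 1.35
position: [0.2936, -0.4131, 0.4041]
tool_rot: [[0.001, 1.0, -0.0], [1.0, -0.001, 0.001], [0.001, -0.0, -1.0]]
wrist_force: [1.3, 0.4, -0.7]
gripper_width: 0.602
grip_force: 0.0
[[ 7.31692045e-04  9.99999721e-01 -1.52020672e-04]
 [ 9.99999212e-01 -7.31536543e-04  1.02044964e-03]
 [ 1.02033814e-03 -1.52767207e-04 -9.99999468e-01]] [-1.08051489e+00  6.74264970e-02 -2.78402132e-01  1.22593952e+00
  3.46390710e-04  4.91012882e-01]
[813.20238479 205.77826648   4.88992816]
```

```bash
python3 -m jog '[{"dx":58,"dy":15,"dz":0,"spin":0},{"dx":58,"dy":15,"dz":0,"spin":0},{"dx":58,"dy":15,"dz":0,"spin":0},{"dx":58,"dy":15,"dz":0,"spin":0},{"dx":58,"dy":15,"dz":0,"spin":0}]' | sed -n 1,2p
python3 -m jog '[{"dx":58,"dy":15,"dz":0,"spin":0},{"dx":58,"dy":15,"dz":0,"spin":0},{"dx":58,"dy":15,"dz":0,"spin":0},{"dx":58,"dy":15,"dz":0,"spin":0},{"dx":58,"dy":15,"dz":0,"spin":0}]' | sed -n 1,2p
python3 -m jog '[{"dx":58,"dy":15,"dz":0,"spin":0},{"dx":58,"dy":15,"dz":20,"spin":0},{"dx":58,"dy":15,"dz":40,"spin":0},{"dx":59,"dy":11,"dz":40,"spin":0},{"dx":0,"dy":0,"dz":0,"spin":0}]'
python3 -c "
from h import *;import cv2
im=get_image('wrist');pickle.dump(im,open('pics/w1.pkl','wb'));cv2.imwrite('pics/w1.png',im['pixels']);print(get_state()['position'],im['position'],im['rotation'],proj(im,[.5,.4,.028]))"
```

```text
time: 1.98
position: [0.3683, -0.1229, 0.4045]
time: 2.6
position: [0.4433, 0.1674, 0.4045]
time: 3.22
position: [0.4946, 0.3841, 0.3106]
tool_rot: [[-0.004, 1.0, -0.007], [1.0, 0.004, -0.004], [-0.004, -0.007, -1.0]]
wrist_force: [0.1, -0.8, 0.1]
gripper_width: 0.604
grip_force: 0.0
[0.49488697 0.38282025 0.31276731] [0.49468386 0.46411928 0.27996897] [[ 0.99996758  0.00600083 -0.00536919]
 [ 0.00401494 -0.94956989 -0.31352974]
 [-0.00697986  0.31349802 -0.9495632 ]] [333.88532548 210.25779884]
```

View pics/w1.png

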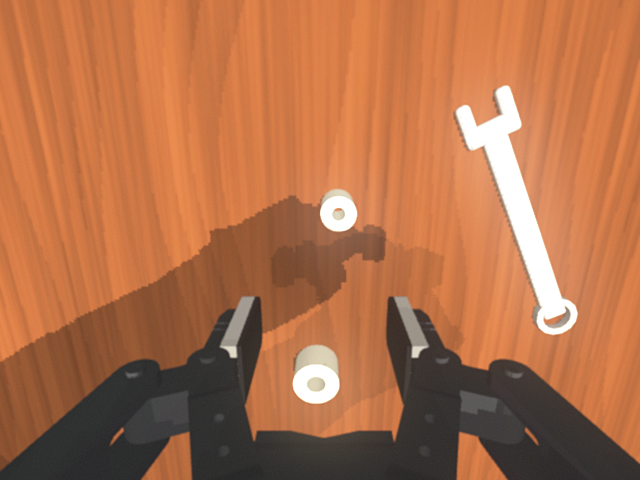

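The wrist view shows the loose bush top at (338,213), which matches my prediction of (334,210). The big bush is at (316,383), and nothing is near the grasp.

```bash
python3 -c "
from h import *
A=pickle.load(open('pics/scene0.pkl','rb'));B=pickle.load(open('pics/side0.pkl','rb'));W=pickle.load(open('pics/w1.pkl','rb'))
print(atz(W,338,213,.028)); b,e=tri([ray(A,425.5,185.7),ray(B,243.2,414),ray(W,338,213)]);print(b,e)
s=get_state();print(s['position'],s['tool_rot']);print(go([.501,.400,.25]),proj(W,np.array(s['position'])+np.array(s['tool_rot'])@[0,0,.155]))"
```

```text
[0.50281483 0.39810095 0.028     ]
[0.5013525  0.39878275 0.02864711] [np.float64(1.797415833435488), np.float64(2.765218024054865), np.float64(1.5197414105566243)]
[0.49488697 0.38282025 0.31276731] [[-0.00225989  0.99998755 -0.00444876]
 [ 0.99999236  0.00224567 -0.00319864]
 [-0.00318861 -0.00445595 -0.99998499]]
[17.3659444   6.43122549 62.68422061] [323.91851262 343.36587292]
```

```bash
python3 -m jog '[{"dx":16,"dy":7,"dz":20,"spin":0},{"dx":0,"dy":0,"dz":30,"spin":0},{"dx":0,"dy":0,"dz":20,"spin":0},{"dx":0,"dy":0,"dz":0,"spin":0},{"dx":0,"dy":0,"dz":0,"spin":0}]'
python3 -c "
from h import *;import cv2
im=get_image('wrist');pickle.dump(im,open('pics/w2.pkl','wb'));cv2.imwrite('pics/w2.png',im['pixels']);print(get_state()['position'],get_state()['tool_rot'],im['position'],proj(im,[.502,.3985,.028]))
hsv=cv2.cvtColor(im['pixels'],cv2.COLOR_BGR2HSV);m=((hsv[...,1]<60)&(hsv[...,2]>200)).astype('uint8');n,l,st,c=cv2.connectedComponentsWithStats(m)
print([(st[i].tolist(),c[i].tolist()) for i in range(1,n) if st[i][4]>300])"
```

```text
time: 3.9
position: [0.5034, 0.3976, 0.2474]
tool_rot: [[0.001, 1.0, 0.002], [1.0, -0.001, 0.001], [0.001, 0.002, -1.0]]
wrist_force: [0.3, -0.2, -0.1]
gripper_width: 0.601
grip_force: 0.0
[0.50358792 0.39787425 0.24762191] [[ 7.60293644e-04  9.99996350e-01  2.59270000e-03]
 [ 9.99998498e-01 -7.64328866e-04  1.55574280e-03]
 [ 1.55771880e-03  2.59151328e-03 -9.99995429e-01]] [0.50418208 0.47775714 0.21709978] [319.25170986 268.70550189]
[([469, 107, 147, 297, 10336], [543.359810371517, 246.13322368421052]), ([299, 235, 45, 56, 1889], [320.6379036527263, 263.29380624669136]), ([286, 417, 38, 19, 493], [304.9533468559838, 425.4969574036511])]
```

View pics/w2.png

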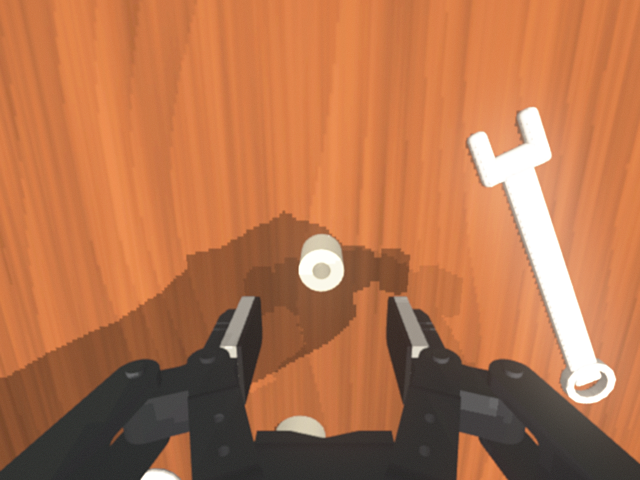

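Bush top is at (321,270), within 1 mm of where I expected it and centred under the gripper. Descending and gripping.

```bash
python3 -m jog '[{"dx":0,"dy":0,"dz":25,"spin":0},{"dx":0,"dy":0,"dz":25,"spin":0},{"dx":0,"dy":0,"dz":10,"spin":0},{"dx":0,"dy":0,"dz":0,"spin":0},{"dx":0,"dy":0,"dz":0,"spin":0}]' | sed -n '2p;4,8p'
python3 -m jog '[{"dx":0,"dy":0,"dz":0,"spin":0},{"dx":0,"dy":0,"dz":0,"spin":0},{"dx":0,"dy":0,"dz":0,"spin":0},{"dx":0,"dy":0,"dz":0,"spin":0},{"dx":0,"dy":0,"dz":0,"spin":0}]' -1 20 | sed -n '2p;4,8p'
python3 -m jog '[{"dx":0,"dy":0,"dz":-40,"spin":0},{"dx":0,"dy":0,"dz":-40,"spin":0},{"dx":0,"dy":0,"dz":-30,"spin":0},{"dx":0,"dy":0,"dz":0,"spin":0},{"dx":0,"dy":0,"dz":0,"spin":0}]'
python3 -c "
from h import *;import cv2
im=get_image('wrist');pickle.dump(im,open('pics/w3.pkl','wb'));cv2.imwrite('pics/w3.png',im['pixels'][200:480,160:480]);s=get_state();print(s['position'],s['tool_rot']);
print(go([.508,-.026,.32]))
for l in (.145,.155,.165):print(proj(im,np.array(s['position'])+np.array(s['tool_rot'])@[0,0,l]))"
```

```text
position: [0.5035, 0.3985, 0.187]
wrist_force: [-0.0, 0.3, -0.0]
gripper_width: 0.6
grip_force: 0.0
position: [0.5033, 0.3984, 0.1865]
wrist_force: [-1.6, -0.3, 5.6]
gripper_width: 0.271
grip_force: 19.7
time: 5.82
position: [0.5023, 0.3977, 0.2943]
tool_rot: [[0.0, 1.0, -0.002], [1.0, -0.0, -0.001], [-0.001, -0.002, -1.0]]
wrist_force: [-0.1, -1.1, -0.9]
gripper_width: 0.268
grip_force: 19.8
[0.50209766 0.39760546 0.29366782] [[-3.96120495e-05  9.99996279e-01 -2.72767278e-03]
 [ 9.99998483e-01  3.48619812e-05 -1.74146178e-03]
 [-1.74136021e-03 -2.72773762e-03 -9.99994764e-01]]
[-423.65090886    5.81571859  -25.61044706]
[321.08759059 352.76835769]
[321.24932299 336.88873087]
[321.39101895 322.97637408]
```

View pics/w3.png

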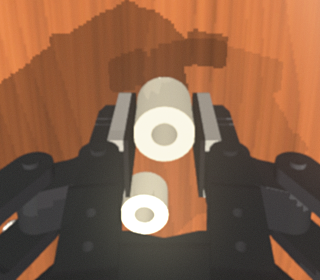

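Bush is held square, with its top at full-frame (324,333), centred between the pads. I'll carry it to just short of the tube and look at the mouth from there.

```bash
python3 -m jog '[{"dx":-20,"dy":0,"dz":-30,"spin":0},{"dx":-48,"dy":2,"dz":-26,"spin":0},{"dx":-52,"dy":2,"dz":0,"spin":0},{"dx":-52,"dy":2,"dz":0,"spin":0},{"dx":-52,"dy":0,"dz":0,"spin":0}]' |sed -n 2p
python3 -m jog '[{"dx":-52,"dy":0,"dz":0,"spin":0},{"dx":-52,"dy":0,"dz":0,"spin":0},{"dx":-52,"dy":0,"dz":0,"spin":0},{"dx":-52,"dy":0,"dz":0,"spin":0},{"dx":-52,"dy":0,"dz":0,"spin":0}]' |sed -n 2p
python3 -m jog '[{"dx":0,"dy":0,"dz":0,"spin":0},{"dx":0,"dy":0,"dz":0,"spin":0},{"dx":0,"dy":0,"dz":0,"spin":0},{"dx":0,"dy":0,"dz":0,"spin":0}]'
python3 -c "
from h import *;import cv2
im=get_image('wrist');pickle.dump(im,open('pics/w4.pkl','wb'));cv2.imwrite('pics/w4.png',im['pixels']);s=get_state();print(s['position'],s['tool_rot']);
print(proj(im,[.5081,-.0262,.122]))"
```

```text
position: [0.5081, 0.1724, 0.3497]
position: [0.5079, -0.0874, 0.3497]
time: 7.62
position: [0.5088, -0.0848, 0.3513]
tool_rot: [[-0.002, 1.0, -0.001], [1.0, 0.002, 0.0], [0.0, -0.001, -1.0]]
wrist_force: [0.1, -0.5, 0.3]
gripper_width: 0.273
grip_force: 19.8
[ 0.50879182 -0.08489236  0.35141157] [[-1.78833541e-03  9.99998356e-01 -3.00976279e-04]
 [ 9.99998389e-01  1.78838114e-03  1.51738867e-04]
 [ 1.52276878e-04 -3.00704434e-04 -9.99999943e-01]]
[321.94754776 156.42861553]
```

View pics/w4.png

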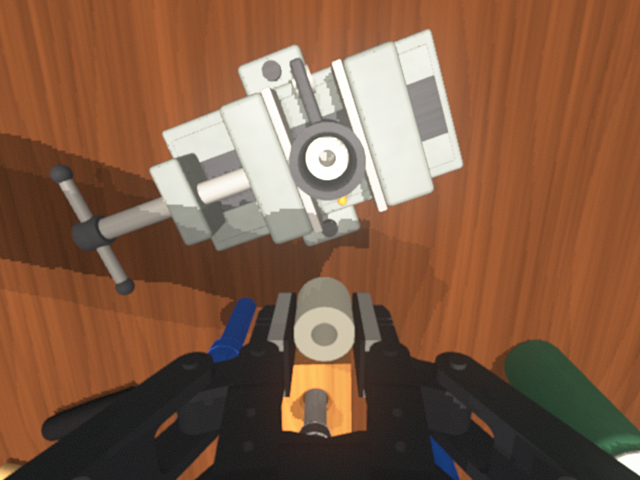

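Here the rim is centred at about (328,159) with an outer width of 76 px, and the held bush top is at (324,335). I'll use the held bush as a local calibration.

```bash
python3 -c "
from h import *;import cv2
im=pickle.load(open('pics/w4.pkl','rb'));s=get_state();P=np.array(s['position']);R=np.array(s['tool_rot'])
g=cv2.cvtColor(im['pixels'],cv2.COLOR_BGR2GRAY)
for nm,(a,b,c,d),r in(('rim',(100,215,270,390),(34,42)),('in',(100,215,270,390),(16,29)),('bush',(290,375,280,370),(25,34))):
    h=cv2.HoughCircles(cv2.resize(g[a:b,c:d],None,fx=3,fy=3,interpolation=cv2.INTER_CUBIC),cv2.HOUGH_GRADIENT,1,300,param1=120,param2=20,minRadius=r[0]*3,maxRadius=r[1]*3)
    print(nm,None if h is None else h[0,0]/3+np.array([c,a,0]))
t=P+R@[0,0,.1585];print('bush proj',proj(im,t))
for ub in((324,335),):
    q=atz(im,*ub,t[2]);off=(q-t)[:2];m=atz(im,328,159,.122);print('off',off,'mouth raw',m,'corr',m[:2]-off)
"
```

```text
rim [327.5        161.16666794  38.76666641]
in [326.83333206 157.83333206  21.69999886]
bush [323.16666794 330.16666794  31.19999886]
bush proj [322.49393912 332.58042338]
off [ 0.00057879 -0.00106078] mouth raw [ 0.51120118 -0.02748936  0.122     ] corr [ 0.51062239 -0.02642858]
```

```bash
python3 -m jog '[{"dx":30,"dy":0.5,"dz":0,"spin":0},{"dx":28.3,"dy":0.6,"dz":0,"spin":0},{"dx":0,"dy":0,"dz":20,"spin":0},{"dx":0,"dy":0,"dz":15,"spin":0},{"dx":0,"dy":0,"dz":0,"spin":0}]' |sed -n 2p
python3 -m jog '[{"dx":0,"dy":0,"dz":0,"spin":0},{"dx":0,"dy":0,"dz":0,"spin":0}]'
python3 - <<'E'
from h import *;import cv2
np.set_printoptions(precision=4,suppress=True)
s=get_state();P=np.array(s['position']);print(P,s['tool_rot'][:,2])
o=[]
for n,(u,v) in(('scene',(265,180)),('side',(310,175)),('wrist',(260,260))):
    im=get_image(n);f=im['pixels'][v:v+75,u:u+ (133 if n=='wrist' else 100)] if 0 else im['pixels'][v:v+90,u:u+80]
    o.append(cv2.resize(f,None,fx=3.3,fy=3.3,interpolation=cv2.INTER_CUBIC))
cv2.imwrite('pics/c5.png',np.hstack(o))
E
```

```text
position: [0.5091, -0.0273, 0.315]
time: 8.55
position: [0.5103, -0.0279, 0.3173]
tool_rot: [[0.0, 1.0, 0.001], [1.0, -0.0, -0.0], [-0.0, 0.001, -1.0]]
wrist_force: [0.1, -0.3, 0.5]
gripper_width: 0.27
grip_force: 19.8
[ 0.5103 -0.0279  0.3173] [ 0.0014 -0.0002 -1.    ]
```

View pics/c5.png

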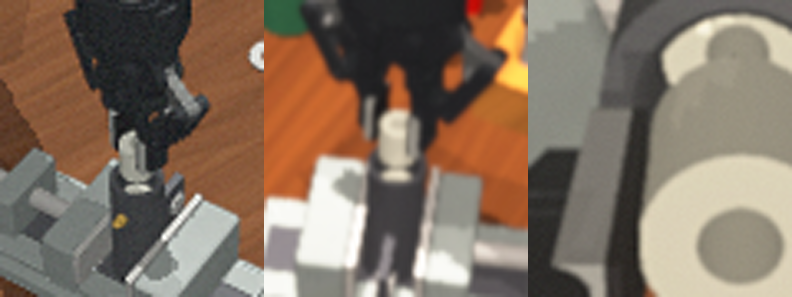

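The bush sits centred over the mouth in both the scene and side crops. Lowering gently.

```bash
python3 -m jog '[{"dx":0,"dy":0,"dz":3,"spin":0},{"dx":0,"dy":0,"dz":3,"spin":0},{"dx":0,"dy":0,"dz":3,"spin":0},{"dx":0,"dy":0,"dz":3,"spin":0},{"dx":0,"dy":0,"dz":0,"spin":0}]' |sed -n '2p;4p;5p'
```

```text
position: [0.5098, -0.0276, 0.3042]
wrist_force: [-0.2, -0.6, -0.4]
gripper_width: 0.271
```

```bash
python3 -m jog '[{"dx":0,"dy":0,"dz":3,"spin":0},{"dx":0,"dy":0,"dz":3,"spin":0},{"dx":0,"dy":0,"dz":2,"spin":0},{"dx":0,"dy":0,"dz":0,"spin":0},{"dx":0,"dy":0,"dz":0,"spin":0}]' |sed -n '2p;4p;5p'
```

```text
position: [0.51, -0.0276, 0.2966]
wrist_force: [-0.7, -0.8, 0.1]
gripper_width: 0.27
```

```bash
python3 -m jog '[{"dx":0,"dy":0,"dz":0,"spin":0},{"dx":0,"dy":0,"dz":0,"spin":0},{"dx":0,"dy":0,"dz":0,"spin":0},{"dx":0,"dy":0,"dz":0,"spin":0},{"dx":0,"dy":0,"dz":0,"spin":0}]' 0.2 |sed -n '2p;4,6p'
python3 -m jog '[{"dx":0,"dy":0,"dz":-20,"spin":0},{"dx":0,"dy":0,"dz":-30,"spin":0},{"dx":-40,"dy":0,"dz":-30,"spin":0},{"dx":-20,"dy":0,"dz":0,"spin":0},{"dx":0,"dy":0,"dz":0,"spin":0}]' |sed -n '2p;4,6p'
python3 - <<'E'
from h import *;import cv2
np.set_printoptions(precision=4,suppress=True)
s=get_state();P=np.array(s['position']);print(s['time'],P,s['tool_rot'][:,2])
o=[]
for n,(u,v) in(('scene',(265,180)),('side',(310,175))):
    im=get_image(n);o.append(cv2.resize(im['pixels'][v:v+90,u:u+80],None,fx=3.33,fy=3.33,interpolation=cv2.INTER_CUBIC))
im=get_image('wrist');pickle.dump(im,open('pics/w6.pkl','wb'));o.append(cv2.resize(im['pixels'],None,fx=.415,fy=.625)[:300])
a=np.hstack(o);print(a.shape);cv2.imwrite('pics/c6.png',np.vstack([a[:300],np.zeros((0,a.shape[1],3),'uint8')]))
print('mouth',proj(im,[.510,-.0275,.122]),'bushtop',proj(im,[.510,-.0275,.134]),'drift',proj(im,[.4995,-.2442,.16]))
E
```

```text
position: [0.5099, -0.0276, 0.2966]
wrist_force: [0.8, -0.4, 0.4]
gripper_width: 0.601
grip_force: 0.0
position: [0.5101, -0.0887, 0.377]
wrist_force: [0.7, -0.0, -0.7]
gripper_width: 0.6
grip_force: 0.0
11.2 [ 0.5101 -0.0887  0.377 ] [ 0.0011 -0.0003 -1.    ]
(300, 798, 3)
mouth [323.9452 149.5122] bushtop [323.9226 151.5559] drift [307.7784 494.067 ]
```

View pics/c6.png

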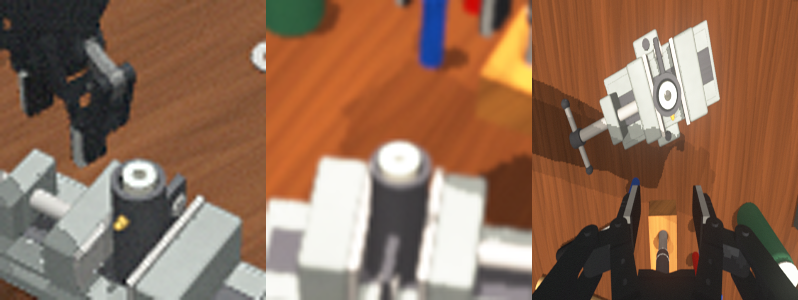

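Both crops and the wrist view show the bush standing upright in the tube, about 12 mm proud and let go. Next I'll fetch the drift.

```bash
python3 -m jog '[{"dx":-52,"dy":-3,"dz":0,"spin":0},{"dx":-52,"dy":-3,"dz":0,"spin":0},{"dx":-52.5,"dy":-3,"dz":0,"spin":0},{"dx":0,"dy":0,"dz":0,"spin":0},{"dx":0,"dy":0,"dz":0,"spin":0}]' |sed -n '2,3p'
python3 - <<'E'
from h import *;import cv2
np.set_printoptions(precision=4,suppress=True)
s=get_state();print(s['position'],s['tool_rot'])
im=get_image('wrist');pickle.dump(im,open('pics/w7.pkl','wb'))
g=cv2.cvtColor(im['pixels'],cv2.COLOR_BGR2GRAY);p=proj(im,[.501,-.2455,.158]);print(p)
u,v=p.astype(int);c=g[v-60:v+60,u-60:u+60]
h=cv2.HoughCircles(cv2.resize(c,None,fx=3,fy=3,interpolation=cv2.INTER_CUBIC),cv2.HOUGH_GRADIENT,1,400,param1=100,param2=15,minRadius=45,maxRadius=110)
h=h[0,0]/3+np.array([u-60,v-60,0]);print(h,atz(im,h[0],h[1],.158))
E
```

```text
position: [0.5008, -0.2433, 0.3759]
tool_rot: [[-0.0, 1.0, -0.001], [1.0, 0.0, 0.002], [0.002, -0.001, -1.0]]
[ 0.5008 -0.2433  0.3759] [[-0.0004  1.     -0.0013]
 [ 1.      0.0004  0.0016]
 [ 0.0016 -0.0013 -1.    ]]
[323.7253 275.3435]
[326.1667 270.8333  24.8333] [ 0.5023 -0.2429  0.158 ]
```

```bash
python3 -m jog '[{"dx":0,"dy":1,"dz":25,"spin":0},{"dx":0,"dy":0,"dz":25,"spin":0},{"dx":0,"dy":0,"dz":25,"spin":0},{"dx":0,"dy":0,"dz":20,"spin":0},{"dx":0,"dy":0,"dz":6,"spin":0}]' |sed -n '2,4p'
python3 -m jog '[{"dx":0,"dy":0,"dz":0,"spin":0},{"dx":0,"dy":0,"dz":0,"spin":0}]' |sed -n '2,4p'
python3 -m jog '[{"dx":0,"dy":0,"dz":0,"spin":0},{"dx":0,"dy":0,"dz":0,"spin":0},{"dx":0,"dy":0,"dz":0,"spin":0},{"dx":0,"dy":0,"dz":0,"spin":0},{"dx":0,"dy":0,"dz":0,"spin":0}]' -1 80
```

```text
position: [0.5014, -0.2421, 0.2741]
tool_rot: [[-0.002, 1.0, -0.003], [1.0, 0.002, 0.002], [0.002, -0.003, -1.0]]
wrist_force: [0.8, -0.6, 1.3]
position: [0.5025, -0.244, 0.2766]
tool_rot: [[-0.001, 1.0, 0.002], [1.0, 0.001, -0.001], [-0.001, 0.002, -1.0]]
wrist_force: [-0.6, 0.3, -0.7]
time: 13.52
position: [0.5021, -0.2444, 0.2767]
tool_rot: [[0.0, 1.0, 0.001], [1.0, -0.0, -0.001], [-0.001, 0.001, -1.0]]
wrist_force: [-1.5, 0.8, 5.7]
gripper_width: 0.288
grip_force: 78.2
```

```bash
python3 -m jog '[{"dx":0,"dy":0,"dz":-10,"spin":0},{"dx":0,"dy":0,"dz":-30,"spin":0},{"dx":0,"dy":0,"dz":-40,"spin":0},{"dx":0,"dy":0,"dz":-40,"spin":0},{"dx":0,"dy":0,"dz":-30,"spin":0}]' |sed -n '2,6p'
python3 -m jog '[{"dx":20,"dy":1,"dz":0,"spin":0},{"dx":45,"dy":2,"dz":0,"spin":0},{"dx":50,"dy":2,"dz":0,"spin":0},{"dx":50,"dy":2,"dz":0,"spin":0},{"dx":35,"dy":1,"dz":0,"spin":0}]' |sed -n '2,6p'
python3 -m jog '[{"dx":16,"dy":0,"dz":0,"spin":0},{"dx":0,"dy":0,"dz":0,"spin":0},{"dx":0,"dy":0,"dz":0,"spin":0}]' |sed -n '2,6p'
python3 -c "
from h import *
s=get_state();print(s['tool_rot'][:,2],go([.510,-.0275,.42]))"
```

```text
position: [0.5018, -0.2441, 0.427]
tool_rot: [[0.0, 1.0, 0.001], [1.0, -0.0, -0.0], [-0.0, 0.001, -1.0]]
wrist_force: [0.5, 0.7, -4.0]
gripper_width: 0.286
grip_force: 79.8
position: [0.5084, -0.041, 0.4231]
tool_rot: [[-0.002, 1.0, -0.004], [1.0, 0.002, 0.002], [0.002, -0.004, -1.0]]
wrist_force: [0.9, 0.2, -3.6]
gripper_width: 0.288
grip_force: 80.0
position: [0.5098, -0.0286, 0.425]
tool_rot: [[0.001, 1.0, -0.001], [1.0, -0.001, -0.0], [-0.0, -0.001, -1.0]]
wrist_force: [0.2, -1.1, -3.8]
gripper_width: 0.286
grip_force: 80.0
[-9.63509563e-04 -4.16144266e-04 -9.99999449e-01] [1.1207952  0.19908462 4.9610978 ]
```

```bash
python3 -m jog '[{"dx":0.5,"dy":0,"dz":5,"spin":0},{"dx":0,"dy":0,"dz":5,"spin":0},{"dx":0,"dy":0,"dz":5,"spin":0},{"dx":0,"dy":0,"dz":3,"spin":0},{"dx":0,"dy":0,"dz":1,"spin":0}]' |sed -n '2p;4p'
for i in 1 ; do python3 -m jog '[{"dx":0,"dy":0,"dz":1,"spin":0},{"dx":0,"dy":0,"dz":1,"spin":0},{"dx":0,"dy":0,"dz":1,"spin":0},{"dx":0,"dy":0,"dz":1,"spin":0},{"dx":0,"dy":0,"dz":1,"spin":0}]' |sed -n '2p;4p'; done
```

```text
position: [0.5098, -0.0277, 0.4062]
wrist_force: [-0.1, 0.8, -4.3]
position: [0.5099, -0.0276, 0.4015]
wrist_force: [-0.4, 0.1, -3.8]
```

```bash
python3 -m jog '[{"dx":0,"dy":0,"dz":1,"spin":0},{"dx":0,"dy":0,"dz":1,"spin":0},{"dx":0,"dy":0,"dz":1,"spin":0},{"dx":0,"dy":0,"dz":1,"spin":0},{"dx":0,"dy":0,"dz":1,"spin":0}]' |sed -n '2p;4p'
```

```text
position: [0.5099, -0.0276, 0.3965]
wrist_force: [0.1, -0.4, -3.9]
```

```bash
python3 -m jog '[{"dx":0,"dy":0,"dz":1,"spin":0},{"dx":0,"dy":0,"dz":1,"spin":0},{"dx":0,"dy":0,"dz":1,"spin":0},{"dx":0,"dy":0,"dz":1,"spin":0},{"dx":0,"dy":0,"dz":1,"spin":0}]' |sed -n '2p;4p'
```

```text
position: [0.51, -0.0277, 0.3922]
wrist_force: [-1.4, -0.5, 2.9]
```

```bash
python3 -m jog '[{"dx":0,"dy":0,"dz":1,"spin":0},{"dx":0,"dy":0,"dz":1,"spin":0},{"dx":0,"dy":0,"dz":1,"spin":0},{"dx":0,"dy":0,"dz":1,"spin":0},{"dx":0,"dy":0,"dz":1,"spin":0}]' |sed -n '2p;4p'
```

```text
position: [0.5099, -0.0276, 0.3864]
wrist_force: [-1.8, 0.2, 3.6]
```

```bash
python3 -m jog '[{"dx":0,"dy":0,"dz":1,"spin":0},{"dx":0,"dy":0,"dz":1,"spin":0},{"dx":0,"dy":0,"dz":1,"spin":0}]' |sed -n '2p;4p'
```

```text
position: [0.5099, -0.0276, 0.3835]
wrist_force: [-2.2, -0.1, 1.6]
```

```bash
python3 -m jog '[{"dx":0,"dy":0,"dz":1,"spin":0},{"dx":0,"dy":0,"dz":1,"spin":0},{"dx":0,"dy":0,"dz":1,"spin":0}]' |sed -n '2p;4p'
```

```text
position: [0.5099, -0.0276, 0.3805]
wrist_force: [-2.0, -0.0, 3.4]
```

```bash
python3 -m jog '[{"dx":0,"dy":0,"dz":1,"spin":0},{"dx":0,"dy":0,"dz":1,"spin":0}]' |sed -n '2p;4p'
```

```text
position: [0.5099, -0.0277, 0.3785]
wrist_force: [-1.1, 0.2, 3.3]
```

```bash
python3 -m jog '[{"dx":0,"dy":0,"dz":1,"spin":0},{"dx":0,"dy":0,"dz":1,"spin":0},{"dx":0,"dy":0,"dz":1,"spin":0}]' |sed -n '2p;4p'
```

```text
position: [0.5099, -0.0276, 0.3755]
wrist_force: [-1.6, 0.6, 3.6]
```

```bash
python3 -m jog '[{"dx":0,"dy":0,"dz":1,"spin":0},{"dx":0,"dy":0,"dz":1,"spin":0},{"dx":0,"dy":0,"dz":1,"spin":0}]' |sed -n '2p;4p'
```

```text
position: [0.5099, -0.0276, 0.3725]
wrist_force: [-2.0, 0.4, 3.5]
```

```bash
python3 -m jog '[{"dx":0,"dy":0,"dz":1,"spin":0},{"dx":0,"dy":0,"dz":1,"spin":0},{"dx":0,"dy":0,"dz":1,"spin":0}]' |sed -n '2p;4p'
```

```text
position: [0.5101, -0.0277, 0.3716]
wrist_force: [-5.5, 0.1, 17.5]
```

Bottomed out at TCP z of about 0.3716 with around 21 N. Holding to see whether it stays steady.

```bash
python3 -m jog '[{"dx":0,"dy":0,"dz":0,"spin":0},{"dx":0,"dy":0,"dz":0,"spin":0}]' |sed -n '2p;4p'
```

```text
position: [0.5101, -0.0277, 0.3717]
wrist_force: [-5.4, 0.4, 13.3]
```

```bash
python3 -m jog '[{"dx":0,"dy":0,"dz":0.5,"spin":0},{"dx":0,"dy":0,"dz":0,"spin":0},{"dx":0,"dy":0,"dz":0,"spin":0},{"dx":0,"dy":0,"dz":0,"spin":0}]' |sed -n '2p;4p'
```

```text
position: [0.5101, -0.0277, 0.3716]
wrist_force: [-5.9, 1.6, 15.6]
```

```bash
python3 -m jog '[{"dx":0,"dy":0,"dz":0.3,"spin":0},{"dx":0,"dy":0,"dz":0,"spin":0},{"dx":0,"dy":0,"dz":0,"spin":0},{"dx":0,"dy":0,"dz":0,"spin":0},{"dx":0,"dy":0,"dz":0,"spin":0}]' |sed -n '2p;4p'
python3 -m jog '[{"dx":0,"dy":0,"dz":0,"spin":0},{"dx":0,"dy":0,"dz":0,"spin":0},{"dx":0,"dy":0,"dz":0,"spin":0},{"dx":0,"dy":0,"dz":0,"spin":0},{"dx":0,"dy":0,"dz":0,"spin":0}]' |sed -n '1,2p;4p'
```

```text
position: [0.5101, -0.0277, 0.3716]
wrist_force: [-4.7, 1.2, 17.6]
time: 22.4
position: [0.5101, -0.0277, 0.3717]
wrist_force: [-6.1, 0.9, 16.7]
```

Pressed firmly at about 20 N for well over a second. Retracting and taking the drift back to its block.

```bash
python3 -m jog '[{"dx":0,"dy":0,"dz":-3,"spin":0},{"dx":0,"dy":0,"dz":-10,"spin":0},{"dx":0,"dy":0,"dz":-15,"spin":0},{"dx":0,"dy":0,"dz":-15,"spin":0},{"dx":0,"dy":0,"dz":-15,"spin":0}]' |sed -n '2,6p'
python3 -m jog '[{"dx":-35,"dy":-1,"dz":0,"spin":0},{"dx":-50,"dy":-2,"dz":0,"spin":0},{"dx":-50,"dy":-2,"dz":0,"spin":0},{"dx":-45,"dy":-2,"dz":0,"spin":0},{"dx":-36,"dy":-1,"dz":0,"spin":0}]' |sed -n '2,6p'
python3 -m jog '[{"dx":0,"dy":0,"dz":0,"spin":0},{"dx":0,"dy":0,"dz":0,"spin":0},{"dx":0,"dy":0,"dz":0,"spin":0}]' |sed -n '2,6p'
python3 - <<'E'
from h import *;import cv2
s=get_state();print(s['tool_rot'],go([.5021,-.2443,.34]))
o=[]
for n,(u,v) in(('scene',(190,200)),('side',(345,110))):
    im=get_image(n);o.append(cv2.resize(im['pixels'][v:v+100,u:u+100],None,fx=3,fy=3,interpolation=cv2.INTER_CUBIC))
for n,(u,v) in(('scene',(290,215)),):
    im=get_image(n);o.append(cv2.resize(im['pixels'][v:v+50,u:u+33],None,fx=6,fy=6,interpolation=cv2.INTER_CUBIC))
cv2.imwrite('pics/c8.png',np.hstack(o))
E
```

```text
position: [0.5101, -0.0276, 0.428]
tool_rot: [[0.0, 1.0, 0.001], [1.0, -0.0, -0.0], [-0.0, 0.001, -1.0]]
wrist_force: [0.5, -1.3, -4.0]
gripper_width: 0.28
grip_force: 79.8
position: [0.5018, -0.2455, 0.4277]
tool_rot: [[0.001, 1.0, 0.001], [1.0, -0.001, -0.001], [-0.001, 0.001, -1.0]]
wrist_force: [0.6, 0.4, -4.0]
gripper_width: 0.285
grip_force: 79.9
position: [0.502, -0.2427, 0.427]
tool_rot: [[-0.001, 1.0, -0.0], [1.0, 0.001, 0.0], [0.0, -0.0, -1.0]]
wrist_force: [-0.5, 0.4, -2.8]
gripper_width: 0.286
grip_force: 79.9
[[-1.20000586e-03  9.99999280e-01 -9.20786656e-06]
 [ 9.99999219e-01  1.20000900e-03  3.49194130e-04]
 [ 3.49204928e-04 -8.78882437e-06 -9.99999939e-01]] [-1.65358812  0.13885351 86.9778018 ]
```

View pics/c8.png

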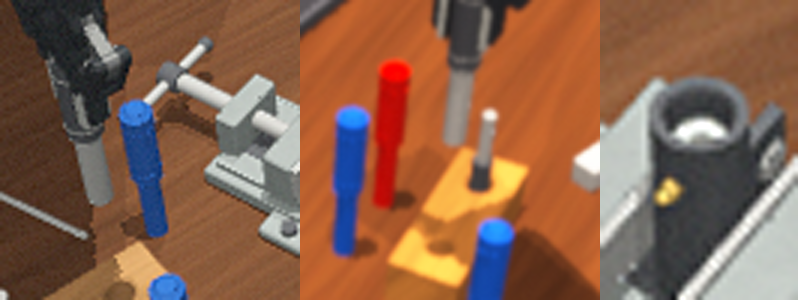

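The scene crop shows both bushes deep in the tube. The drift hangs straight, with its foot at scene (223,266) and side (397,157), and the empty hole is at scene (230,297) and side (393,192). I'll compare foot and hole in the same views.

```bash
python3 - <<'E'
from h import *
A=pickle.load(open('pics/scene0.pkl','rb'));B=pickle.load(open('pics/side0.pkl','rb'))
for a,b in(((223.2,266),(396.5,156.7)),((230,297),(392.7,191.7))):print(tri([ray(A,*a),ray(B,*b)]))
E
python3 -m jog '[{"dx":-1,"dy":0,"dz":30,"spin":0},{"dx":0,"dy":0,"dz":30,"spin":0},{"dx":0,"dy":0,"dz":18,"spin":0},{"dx":0,"dy":0,"dz":10,"spin":0},{"dx":0,"dy":0,"dz":5,"spin":0}]' |sed -n '2,6p'
python3 -m jog '[{"dx":0,"dy":0,"dz":3,"spin":0},{"dx":0,"dy":0,"dz":0,"spin":0},{"dx":0,"dy":0,"dz":0,"spin":0}]' |sed -n '2,6p'
```

```text
(array([ 0.49870893, -0.24303489,  0.15712326]), [np.float64(1.120469501248726), np.float64(1.1204695012488024)])
(array([ 0.49809218, -0.24477046,  0.04368108]), [np.float64(2.578972131748448), np.float64(2.578972131748292)])
position: [0.5021, -0.2446, 0.3337]
tool_rot: [[-0.0, 1.0, 0.0], [1.0, 0.0, -0.0], [-0.0, 0.0, -1.0]]
wrist_force: [0.2, -0.1, -3.5]
gripper_width: 0.284
grip_force: 79.8
position: [0.5022, -0.2448, 0.3314]
tool_rot: [[0.0, 1.0, 0.001], [1.0, -0.0, -0.001], [-0.001, 0.001, -1.0]]
wrist_force: [-0.5, -0.6, -3.5]
gripper_width: 0.286
grip_force: 79.8
```

```bash
python3 -m jog '[{"dx":0,"dy":0,"dz":5,"spin":0},{"dx":0,"dy":0,"dz":5,"spin":0},{"dx":0,"dy":0,"dz":5,"spin":0},{"dx":0,"dy":0,"dz":4,"spin":0},{"dx":0,"dy":0,"dz":3,"spin":0}]' |sed -n '2p;4p'
python3 -m jog '[{"dx":0,"dy":0,"dz":2,"spin":0},{"dx":0,"dy":0,"dz":2,"spin":0},{"dx":0,"dy":0,"dz":2,"spin":0}]' |sed -n '2p;4p'
```

```text
position: [0.5019, -0.2446, 0.3083]
wrist_force: [0.3, 1.0, -2.9]
position: [0.502, -0.2447, 0.3028]
wrist_force: [0.7, 0.0, -4.2]
```

```bash
python3 -m jog '[{"dx":0,"dy":0,"dz":4,"spin":0},{"dx":0,"dy":0,"dz":4,"spin":0},{"dx":0,"dy":0,"dz":4,"spin":0},{"dx":0,"dy":0,"dz":4,"spin":0},{"dx":0,"dy":0,"dz":3,"spin":0}]' |sed -n '2p;4p'
python3 -m jog '[{"dx":0,"dy":0,"dz":2,"spin":0},{"dx":0,"dy":0,"dz":2,"spin":0},{"dx":0,"dy":0,"dz":1,"spin":0}]' |sed -n '2p;4p'
```

```text
position: [0.5019, -0.2446, 0.2834]
wrist_force: [-0.2, -0.2, -3.8]
position: [0.5019, -0.2446, 0.2787]
wrist_force: [0.6, -1.5, -4.0]
```

```bash
python3 -m jog '[{"dx":0,"dy":0,"dz":1,"spin":0},{"dx":0,"dy":0,"dz":1,"spin":0},{"dx":0,"dy":0,"dz":0.5,"spin":0}]' |sed -n '2p;4p'
```

```text
position: [0.502, -0.2447, 0.2767]
wrist_force: [-0.5, 0.0, 0.6]
```

On the floor of the hole. Releasing and backing off.

```bash
python3 -m jog '[{"dx":0,"dy":0,"dz":0,"spin":0},{"dx":0,"dy":0,"dz":0,"spin":0},{"dx":0,"dy":0,"dz":0,"spin":0},{"dx":0,"dy":0,"dz":0,"spin":0},{"dx":0,"dy":0,"dz":0,"spin":0}]' 0.2 |sed -n '2p;4,6p'
python3 -m jog '[{"dx":0,"dy":0,"dz":-15,"spin":0},{"dx":0,"dy":0,"dz":-30,"spin":0},{"dx":0,"dy":0,"dz":-40,"spin":0},{"dx":0,"dy":0,"dz":-50,"spin":0},{"dx":0,"dy":0,"dz":-15,"spin":0}]' |sed -n '2p;4,6p'
python3 -m jog '[{"dx":0,"dy":0,"dz":0,"spin":0},{"dx":0,"dy":0,"dz":0,"spin":0},{"dx":0,"dy":0,"dz":0,"spin":0},{"dx":0,"dy":0,"dz":0,"spin":0}]' |sed -n '1,2p;4,6p'
python3 - <<'E'
from h import *;import cv2
# drift checks by comparing against the start picture (same cameras), numbers only
for n,(u,v),(ub,vb) in(('scene',(200,245),(1,1)),('side',(375,140),(1,1))):
    a=pickle.load(open(f'pics/{n}0.pkl','rb'))['pixels'];b=get_image(n)['pixels']
    ta=cv2.cvtColor(a[v+10:v+50,u+12:u+35],cv2.COLOR_BGR2GRAY);r=cv2.matchTemplate(cv2.cvtColor(b[v-20:v+80,u-20:u+70],cv2.COLOR_BGR2GRAY),ta,cv2.TM_CCOEFF_NORMED)
    _,m,_,l=cv2.minMaxLoc(r);print(n,m,np.array(l)-[32,30])
E
```

```text
position: [0.502, -0.2446, 0.2763]
wrist_force: [-0.3, -0.1, 1.7]
gripper_width: 0.602
grip_force: 0.0
position: [0.5028, -0.2451, 0.4315]
wrist_force: [1.1, 0.2, -0.4]
gripper_width: 0.602
grip_force: 0.0
time: 29.3
position: [0.5016, -0.2444, 0.4248]
wrist_force: [0.3, 0.7, 0.0]
gripper_width: 0.598
grip_force: 0.0
scene 0.812777578830719 [0 0]
side 0.8766099214553833 [0 0]
```

The drift is back in its hole at the same pixel positions as at the start, and the gripper is clear of everything. Handing in.

```bash
python3 -c "
from plant import *
print(sign_off())"
```

```text
the job is handed in; nothing more can be done
None
```

I stood the loose bush on the first one and pressed the pair to the bottom, holding about 20 N for over a second. The drift is back in its hole in the block, and I handed the job in at about 29 s; no verdict came back.

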